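Shut the mixer case and draw out its telescoping handle

TASK

Lower the hinged lid of the mixer case until it is fully shut over the beaters. Then squeeze in the red release button on the side of the case's telescoping handle while the handle is still down, and with the button kept squeezed pull the handle straight up past its first stop to its second stop, as far as it goes. Finish still gripping the handle fully drawn out (it sinks back if let go), with the lid shut, and leave the other things on the counter where they are.

Things in the scene. Friction and masses are not known exactly. Their poses are not given: they have to be found in the camera images.
- case: Teal open-topped box, 200 mm (x) by 240 mm (y) by 90 mm high, walls 5 mm, fixed to the counter, with two steel beaters lying in it. Origin: centre of its underside; z up. Its lid hinges on the +x upper edge; the telescoping handle stands outside the middle of its +y wall.
- lid (a joint): Hinge angle of the ivory lid in rad: 0 fully shut, growing as it opens upward, 1.5 at most. The lid is a 200 by 240 mm plate, 8 mm thick, 0.25 kg; its hinge line is the case's +x upper edge, parallel to the case's y axis. The hinge is stiff, so the lid stays at any angle; 1 to 4 N near the free edge moves it.
- lid_hinge (a point): Middle of the lid's hinge line, on the lid's underside, 90 mm above the counter. This frame turns with the lid: the lid runs from here 200 mm along its own -x, and its own z is the normal of the outer face, which lies at z = 8 mm.
- lid_handle (a point): Gripping point of the small teal knob on the outer face of the lid, 35 mm above that face, in the middle of the width and 30 mm from the free edge.
- handle (a joint): Upward travel of the telescoping handle in m: 0 down, first stop 0.051 to 0.059 (play), second stop (end) 0.110. A catch locks it at 0 unless the button is in by more than 3 mm; if the button comes out on the way, it locks at the first stop. The second stop has no catch: let go, it sinks back to the first stop by its weight and a weak spring. Drawing it up takes 4 to 10 N.
- grip_mid (a point): Centre of the black grip bar on the handle: 110 mm long (case's x), 24 mm thick (case's y), 30 mm tall; 165 mm above the counter when down, 143 mm from the case's middle towards its +y. Axes as the case's. Its stem, 18 by 12 mm, enters a grey housing beside the case (50 by 46 mm, 118 mm high; black collar 32 by 28 mm up to 130 mm).
- button (a joint): Travel of the red release button in m: 0 out, 0.005 fully in; it springs back. It is pressed along the case's -y; the catch lets go above 0.003; fully in takes about 8 N.
- button_face (a point): Middle of the outer face of the red button, which is 36 mm long (case's x) by 22 mm tall, in the middle of the grip bar's +y side. It stands 7 mm proud of the bar when out (31 mm over bar and button) and 2 mm when fully in (26 mm).
- bowl: Terracotta bowl, rim 180 mm across, 85 mm high. Bystander. Origin: centre of the underside.
- spatula: Wooden spatula, 285 mm long (its x), 8 mm thick, lying across the bowl's rim. Bystander. Origin on its underside, near the middle.
- mixer: White hand mixer, 190 by 74 mm, 120 mm high, lying on its sole. Bystander. Origin: centre of the underside.
- canister: Tall clear plastic canister with a white push-button lid, 112 mm across, 239 mm high. Bystander. Origin: centre of the underside.
- mug: Blue mug, 80 mm across, 90 mm high. Bystander. Origin: centre of the underside.
- jar: Amber glass jar with a red cap, 60 mm across, 100 mm high. Bystander. Origin: centre of the underside.

How it is judged:
On the way, in this order (a step that is already met when the one before it is completed fails the run):
1. the lid is fully shut, the handle still down (value of joint lid below 0.035 rad and value of joint handle below 0.01 m), for 0.2 s.
2. the release button is squeezed in with the handle still down and the lid shut (value of joint button above 0.003 m and value of joint handle below 0.03 m and value of joint lid below 0.05 rad), for 0.1 s.
3. the handle is drawn past its first stop, the lid shut (value of joint handle above 0.065 m and value of joint lid below 0.05 rad), for 0.1 s.
At the end, for the whole second after the job is handed in: The handle is within 8 mm of its second stop and held there by the gripper's fingers (more than 4 N on it), and the lid is shut to within 0.05 rad (value of joint handle above 0.102 m and value of joint lid below 0.05 rad and contact force between the fingers and handle above 4 N); the arm keeps its last pose, push and grip.
It fails at once if one of the other things on the counter (bowl, spatula, mixer, canister, mug, jar) is pushed more than 40 mm from its place (distance of any of bowl, spatula, mixer, canister, mug, jar from where it was at the start of the episode above 0.04 m).
It also fails if it takes over 58 s, if anything falls off the work surface, if the arm or the gripper's body presses on something with over 40 N, if the wrist force passes 120 N, or if a joint passes its speed limit or range.

ROBOT

A 7-joint arm with a two-finger parallel gripper is mounted at the origin on the work surface. World frame = base frame: x ahead of the robot, y to its left, z up, the work surface at z = 0. Lengths are in m, angles in rad, forces in N, time in s.
With the tool pointing down it reaches from about 0.425 to 0.875 m from the base axis. Payload 4.7 kg.
Tool frame: the origin (TCP) lies midway between the tips of the shut fingers; the grasp point (between the pads) lies 19 mm behind it; z points along the fingers, y is the line along which they close (so a half turn about z gives the same grasp; the last joint's range is limited). The gripper opens to 85 mm and grips with 20 to 120 N. Pads are 22 mm wide; open, the fingers measure 114 mm over their backs; the gripper's body (76 mm by 85 mm) begins 54 mm behind the grasp point. The pads swing forward as they close: fully open they stand 13 mm farther back than shut.
Start: joints at [-1.141, 0.321, -0.07, 1.45, 0.023, 1.371, -0.057], TCP at [0.263, 0.595, 0.231] pointing down, gripper open.
Joint ranges: [-2.86, 2.86], [-0.3, 2.09], [-1.38, 1.24], [0.06, 2.45], [-1.56, 4.7], [0.09, 2.05], [-2.69, 2.69]. Speed limits (rad/s): [2.57, 2.57, 3.14, 3.14, 3.14, 3.14, 3.14].

INTERFACE

Orientations are given as a unit quaternion [w, x, y, z].
In Python, from workcell import manip gives the robot as it stands.
- The arm moves only by the tool send_rows, never from a script. Its argument "motion" is a list of rows, each an object with "jaw": the opening, from -1 (shut) to 1 (fully open); "dp": the shift along the tool's x, y, z in normalised numbers (1 is 100 cm), a list of three; "rot": the turn, a rotation vector about the tool's x, y, z in parts of the range, where 1.0 means 45 degrees, a list of three. A call has 1 to 12 rows; each row is the pose to reach, as a shift and turn from the pose commanded when the call began, along the tool's axes at that moment; what a row does not reach only later rows make up. A row lasts 1/12 s, in which the tool goes at most 41.7 mm and 7.16 degrees, less where a joint would pass 70% of its speed; a pose out of reach is approached as far as the arm can. Shift and turn numbers lie between -1 and 1, and a call with a number outside is refused. A call with a gripper value outside its range is refused whole. The fingers move at their own pace and stop on an object; "newtons" is the grip in N (left out, the last holds). Time passes only in rows, so rows that repeat a pose let the fingers close. It gives the time, the measured TCP pose, the force, the opening and the grip force at its end, in the units of the state.
- manip.observe(): the state, without advancing time (a new reading comes with each control period).
- manip.camera(name): name is "scene" or "side" or "wrist"; returns the picture (400x640x3 uint8, blue, green, red); there is no depth.
- manip.camera_model(name): a dict with "fovy" (degrees; the focal length in pixels is half the picture's height over the tangent of half this angle, whatever the lens; pixels are square), "cx", "cy" (the principal point, pixels), "extrinsics" (4x4, takes a point from camera to world coordinates). Camera axes: x right, y down, z forward; pixel columns grow to the right and rows downward; lengths in m; the calibration is good to about 2 mm. A picture is of the moment at which its call begins: read the wrist's pose just before it. camera_model takes no time and is no camera call; for the wrist camera it gives the pose at the moment of the call.
- manip.close_job(): hands the job in; it is judged then, once.
Trained networks look in the newest picture that a camera, given by its name, has taken for a name from the list of things; names that differ only in an ending like _2 or _b are one class to them, and where a whole thing is asked for, a point or a joint stands for the part that bears it (a point fixed in the world has none). Each returns a list of dicts, best first, with "p" (0 to 1); they miss things now and then, are a little off and sometimes report something else, mostly with a low value. They report only what shows in the picture. A call takes as long as a camera call.
- manip.look_for(target, camera): "at" ([column, row] in pixels, amid what is visible of it).
- manip.trace(target, camera): "mask" (400x640 bool, what is visible of it) and "at" ([column, row] in pixels, amid what is visible of it).
- manip.tip_of(target, camera): "at" ([column, row] in pixels: a listed point, or the origin of a listed thing).
The state is a dict: "t": time; "joint_positions": joint angles; "joint_vel": joint speeds; "joint_torque": joint torques, N m; "ee_pos": TCP position; "tool_rot": TCP orientation; "force": force on the tool from outside, world axes, zero at the start; "ft_torque": the same for the moment, N m; "gripper_width": finger opening in m; "grip_force": force on a finger pad.
Only numpy, scipy, OpenCV 4.12 (cv2) and the standard library are available. Lean on these libraries where they do the work, as an engineer would, in place of code of your own. Each camera call takes 0.05 s, during which the arm holds its last target. There are 200 camera calls.

## Working session

There is one attempt and no reset: what is moved stays moved. The work goes in short steps, Python scripts to look and compute and a tool call to move; the robot and the scene stay as the last step left them, time stands still between calls to the robot, and variables do not carry over. Pictures are saved under pics/ and viewed, at most 10 in all, crops included, and the job is handed in when it is done.

Besides the shell and the picture viewer there is one more tool, called after ">>>" as name(argument=value, ...), one argument or row to a line, values as JSON. send_rows: Moves the arm, as the interface text tells. Its arguments: {"type":"object","properties":{"motion":{"type":"array","items":{"type":"object","properties":{"jaw":{"type":"number"},"dp":{"type":"array","items":{"type":"number"}},"rot":{"type":"array","items":{"type":"number"}}}}},"newtons":{"type":"number"}},"required":["motion"]}

```bash
mkdir -p pics
cat > h.py <<'E'
import numpy as np, cv2
from scipy.spatial.transform import Rotation as R
from workcell import manip
def cam(n):
    m=manip.camera_model(n); f=200/np.tan(np.radians(m["fovy"])/2); return f,m["cx"],m["cy"],np.array(m["extrinsics"])
def proj(n,P,m=None):
    f,cx,cy,E=m or cam(n); p=(np.linalg.inv(E)@np.append(P,1))[:3]; return np.array([cx+f*p[0]/p[2],cy+f*p[1]/p[2]])
def ray(n,uv,m=None):
    f,cx,cy,E=m or cam(n); d=E[:3,:3]@np.array([(uv[0]-cx)/f,(uv[1]-cy)/f,1]); return E[:3,3],d/np.linalg.norm(d)
def onz(n,uv,z,m=None):
    o,d=ray(n,uv,m); return o+d*(z-o[2])/d[2]
def tri(rays):
    A=0;b=0
    for o,d in rays:
        P=np.eye(3)-np.outer(d,d); A=A+P; b=b+P@o
    return np.linalg.solve(A,b)
def rot():
    q=manip.observe()["tool_rot"]; return R.from_quat([q[1],q[2],q[3],q[0]])
E
python3 - <<'E'
from h import *
s=manip.observe(); print(s["t"],s["ee_pos"],s["tool_rot"],s["force"])
for n in ["scene","side","wrist"]:
    im=manip.camera(n); cv2.imwrite(f"pics/{n}0.png",im); print(n,np.round(cam(n)[3],3).tolist())
    for t in ["case","lid_hinge","lid_handle","grip_mid","button_face","canister","mixer","mug","jar","bowl","spatula"]:
        print(t,[(np.round(d["at"]).tolist(),round(d["p"],2)) for d in manip.tip_of(t,n)[:2]])
E
```

```text
0.0 [0.26240756 0.59410359 0.23024311] [-1.20709345e-04  2.06400551e-01  9.78467147e-01 -9.16671125e-04] [-0.19148672 -1.29795394 -0.19894696]
scene [[-0.883, 0.31, -0.351, 0.967], [0.468, 0.614, -0.635, 0.779], [0.019, -0.726, -0.688, 1.039], [0.0, 0.0, 0.0, 1.0]]
case [([302.0, 240.0], 0.79)]
lid_hinge [([270.0, 229.0], 0.57)]
lid_handle [([288.0, 187.0], 0.89)]
grip_mid [([313.0, 239.0], 0.94)]
button_face [([315.0, 248.0], 0.38)]
canister [([310.0, 150.0], 0.87)]
mixer [([250.0, 172.0], 0.64), ([311.0, 153.0], 0.61)]
mug [([322.0, 340.0], 0.88), ([267.0, 227.0], 0.3)]
jar [([265.0, 146.0], 0.73)]
bowl [([424.0, 361.0], 0.84)]
spatula [([436.0, 342.0], 0.68)]
side [[0.762, -0.481, 0.433, -0.155], [-0.647, -0.579, 0.495, -0.799], [0.013, -0.658, -0.753, 1.268], [0.0, 0.0, 0.0, 1.0]]
case [([340.0, 213.0], 0.86)]
lid_hinge [([366.0, 182.0], 0.77)]
lid_handle [([352.0, 158.0], 0.91)]
grip_mid [([316.0, 149.0], 0.52)]
button_face []
canister [([376.0, 346.0], 0.63), ([228.0, 147.0], 0.29)]
mixer [([444.0, 294.0], 0.98), ([338.0, 214.0], 0.73)]
mug [([298.0, 145.0], 0.76)]
jar []
bowl [([227.0, 145.0], 0.84)]
spatula [([221.0, 130.0], 0.65)]
wrist [[0.404, 0.88, 0.248, 0.199], [0.915, -0.389, -0.109, 0.623], [0.001, 0.271, -0.963, 0.374], [0.0, 0.0, 0.0, 1.0]]
case []
lid_hinge []
lid_handle []
grip_mid []
button_face []
canister []
mixer []
mug []
jar []
bowl [([309.0, 336.0], 0.96)]
spatula []
```

Run:
```python
from h import *
a=cv2.imread("pics/scene0.png");b=cv2.imread("pics/side0.png")
cv2.imwrite("pics/c0.png",cv2.resize(a[90:390,160:560],(800,600)));cv2.imwrite("pics/d0.png",cv2.resize(b[90:390,160:560],(800,600)))
S={"case":((302,240),(340,213)),"lid_hinge":((270,229),(366,182)),"lid_handle":((288,187),(352,158)),"grip_mid":((313,239),(316,149)),"mixer":((250,172),(444,294)),"canister":((310,150),(376,346)),"mug":((322,340),(298,145)),"bowl":((424,361),(227,145)),"spat":((436,342),(221,130))}
for k,(u,v) in S.items():
    p=tri([ray("scene",u),ray("side",v)]); print(k,p.round(3),proj("scene",p).round(),proj("side",p).round())
print(onz("scene",(265,146),0))
```

```text
case [ 0.593 -0.036  0.   ] [301. 240.] [339. 213.]
lid_hinge [ 0.695 -0.047  0.093] [269. 229.] [366. 182.]
lid_handle [ 0.626 -0.044  0.241] [288. 187.] [352. 158.]
grip_mid [0.621 0.113 0.171] [315. 239.] [317. 149.]
mixer [ 0.622 -0.461 -0.011] [248. 171.] [441. 295.]
canister [ 0.351 -0.456  0.006] [310. 150.] [376. 346.]
mug [0.697 0.312 0.006] [323. 340.] [299. 145.]
bowl [0.489 0.484 0.005] [425. 361.] [228. 145.]
spat [0.473 0.482 0.089] [436. 342.] [221. 130.]
[ 0.50361829 -0.5716446   0.        ]
```

View pics/c0.png

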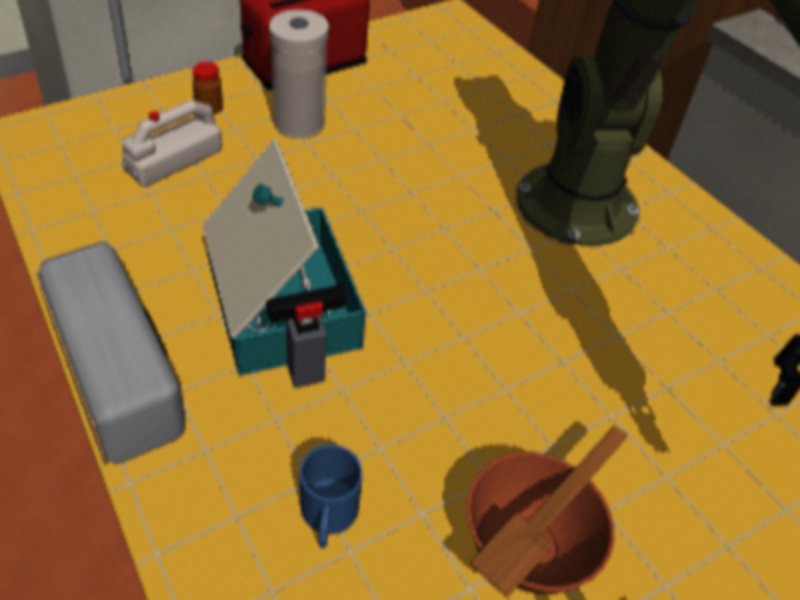

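View pics/d0.png

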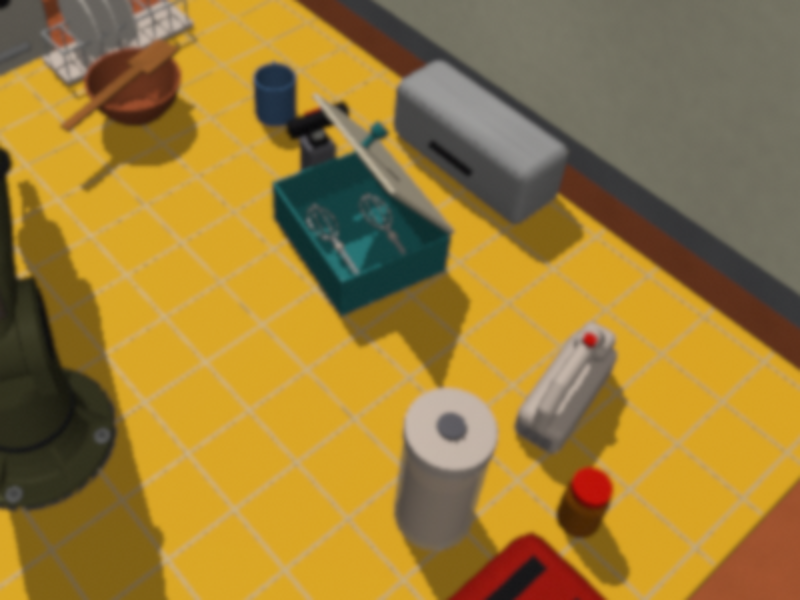

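The scene picture shows the teal case amid the counter with the lid about 50° open (knob at 288,187), and the handle with its red button at about 315,245. The side picture agrees. The grey box behind the case stays clear of the path. I'll raise the tool and move it over the lid, off the knob's line.

Careful with the scale: shifts go in shares of 100 cm and turns go in shares of 45 degrees. That gives: -57.5 cm / 100 = -0.575, -49.6 cm / 100 = -0.496, -16 degrees / 45 = -0.3556.

>>> send_rows(
  motion=[
    {"jaw": -1,"dp": [0,0,-0.04]},
    {"jaw": -1,"dp": [0,0,-0.08]},
    {"jaw": -1,"dp": [-0.04,-0.03,-0.12],"rot": [0,0,-0.1111]},
    {"jaw": -1,"dp": [-0.575,-0.496,-0.12],"rot": [0,0,-0.3556]},
    {"jaw": -1,"dp": [-0.575,-0.496,-0.12],"rot": [0,0,-0.3556]},
    {"jaw": -1,"dp": [-0.575,-0.496,-0.12],"rot": [0,0,-0.3556]},
    {"jaw": -1,"dp": [-0.575,-0.496,-0.12],"rot": [0,0,-0.3556]},
    {"jaw": -1,"dp": [-0.575,-0.496,-0.12],"rot": [0,0,-0.3556]},
    {"jaw": -1,"dp": [-0.575,-0.496,-0.12],"rot": [0,0,-0.3556]},
    {"jaw": -1,"dp": [-0.575,-0.496,-0.12],"rot": [0,0,-0.3556]},
    {"jaw": -1,"dp": [-0.575,-0.496,-0.12],"rot": [0,0,-0.3556]},
    {"jaw": -1,"dp": [-0.575,-0.496,-0.12],"rot": [0,0,-0.3556]},
  ],
)

```text
validation failed for argument at $.mo...
```

Scaled: -57.5 cm / 100 = -0.575, -49.6 cm / 100 = -0.496, -16 degrees / 45 = -0.3556.

>>> send_rows(
  motion=[
    {"jaw": -1,"dp": [0,0,-0.04],"rot": [0,0,0]},
    {"jaw": -1,"dp": [0,0,-0.08],"rot": [0,0,0]},
    {"jaw": -1,"dp": [-0.04,-0.03,-0.12],"rot": [0,0,-0.1111]},
    {"jaw": -1,"dp": [-0.575,-0.496,-0.12],"rot": [0,0,-0.3556]},
    {"jaw": -1,"dp": [-0.575,-0.496,-0.12],"rot": [0,0,-0.3556]},
    {"jaw": -1,"dp": [-0.575,-0.496,-0.12],"rot": [0,0,-0.3556]},
    {"jaw": -1,"dp": [-0.575,-0.496,-0.12],"rot": [0,0,-0.3556]},
    {"jaw": -1,"dp": [-0.575,-0.496,-0.12],"rot": [0,0,-0.3556]},
    {"jaw": -1,"dp": [-0.575,-0.496,-0.12],"rot": [0,0,-0.3556]},
    {"jaw": -1,"dp": [-0.575,-0.496,-0.12],"rot": [0,0,-0.3556]},
    {"jaw": -1,"dp": [-0.575,-0.496,-0.12],"rot": [0,0,-0.3556]},
    {"jaw": -1,"dp": [-0.575,-0.496,-0.12],"rot": [0,0,-0.3556]},
  ],
  newtons=40,
)

```text
t: 2.8
ee_pos: [0.4387, 0.225, 0.345]
tool_rot: [0.0, 0.068, 0.998, 0.0]
force: [0.7, 0.3, 0.6]
gripper_width: 0.0002
grip_force: 0.0
```

Scaled: -29.4 cm / 100 = -0.294, -19.1 cm / 100 = -0.191.

>>> send_rows(
  motion=[
    {"jaw": -1,"dp": [-0.191,-0.294,0],"rot": [0,0,0]},
    {"jaw": -1,"dp": [-0.191,-0.294,0],"rot": [0,0,0]},
    {"jaw": -1,"dp": [-0.191,-0.294,0],"rot": [0,0,0]},
    {"jaw": -1,"dp": [-0.191,-0.294,0],"rot": [0,0,0]},
    {"jaw": -1,"dp": [-0.191,-0.294,0],"rot": [0,0,0]},
    {"jaw": -1,"dp": [-0.191,-0.294,0],"rot": [0,0,0]},
    {"jaw": -1,"dp": [-0.191,-0.294,0],"rot": [0,0,0]},
    {"jaw": -1,"dp": [-0.191,-0.294,0],"rot": [0,0,0]},
    {"jaw": -1,"dp": [-0.191,-0.294,0],"rot": [0,0,0]},
    {"jaw": -1,"dp": [-0.191,-0.294,0],"rot": [0,0,0]},
    {"jaw": -1,"dp": [-0.191,-0.294,0],"rot": [0,0,0]},
    {"jaw": -1,"dp": [-0.191,-0.294,0],"rot": [0,0,0]},
  ],
)

```text
t: 3.8
ee_pos: [0.5874, -0.0887, 0.3445]
tool_rot: [-0.0, 0.067, 0.998, 0.001]
force: [0.2, 0.2, 0.5]
gripper_width: -0.0002
grip_force: 0.0
```

Run:
```python
from h import *
s=manip.observe(); print(s["t"],s["ee_pos"].round(4),s["tool_rot"].round(3),s["force"].round(1))
m=cam("wrist"); im=manip.camera("wrist"); cv2.imwrite("pics/w1.png",im)
for t in ["lid_hinge","lid_handle","grip_mid","button_face"]:
    r=manip.tip_of(t,"wrist")[:1]
    for d in r: print(t,np.round(d["at"]),d["p"],[onz("wrist",d["at"],z,m).round(4).tolist() for z in (.09,.165)])
```

```text
3.8 [ 0.5874 -0.0887  0.3445] [-0.     0.067  0.998  0.001] [0.2 0.2 0.5]
lid_hinge [355. 238.] 0.76 [[0.6949, -0.0433, 0.09], [0.6616, -0.05, 0.165]]
lid_handle [383. 234.] 0.84 [[0.6944, -0.0018, 0.09], [0.6612, -0.0163, 0.165]]
grip_mid [498. 191.] 0.91 [[0.6516, 0.161, 0.09], [0.6265, 0.1157, 0.165]]
button_face [513. 187.] 0.64 [[0.649, 0.1819, 0.09], [0.6243, 0.1327, 0.165]]
```

View pics/w1.png

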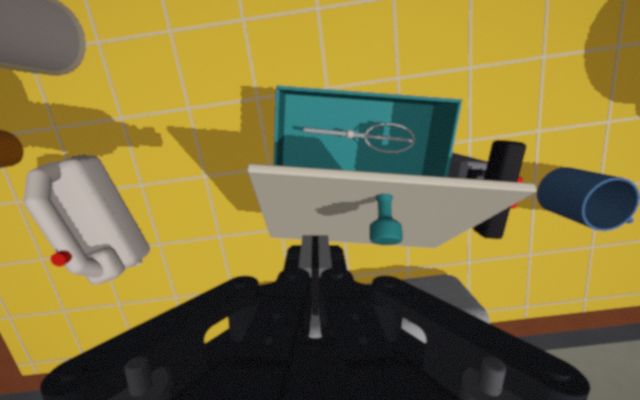

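The wrist view shows the lid from outside: knob at 386,220, shut fingers at about 315,240 and clear of it, handle bar at 505,190. I'll push the lid down along its arc.

Scaled: 21.9 cm / 100 = 0.219, 19.3 cm / 100 = 0.193.

>>> send_rows(
  motion=[
    {"jaw": -1,"dp": [0,0,0.04],"rot": [0,0,0]},
    {"jaw": -1,"dp": [0,0,0.08],"rot": [0,0,0]},
    {"jaw": -1,"dp": [0,0,0.105],"rot": [0,0,0]},
    {"jaw": -1,"dp": [0.008,0,0.125],"rot": [0,0,0]},
    {"jaw": -1,"dp": [0.017,0,0.142],"rot": [0,0,0]},
    {"jaw": -1,"dp": [0.026,0,0.156],"rot": [0,0,0]},
    {"jaw": -1,"dp": [0.034,0,0.168],"rot": [0,0,0]},
    {"jaw": -1,"dp": [0.041,0,0.18],"rot": [0,0,0]},
    {"jaw": -1,"dp": [0.047,0,0.193],"rot": [0,0,0]},
    {"jaw": -1,"dp": [0.052,0,0.206],"rot": [0,0,0]},
    {"jaw": -1,"dp": [0.056,0,0.219],"rot": [0,0,0]},
    {"jaw": -1,"dp": [0.056,0,0.219],"rot": [0,0,0]},
  ],
)

```text
t: 5.05
ee_pos: [0.5297, -0.0814, 0.1235]
tool_rot: [-0.002, 0.068, 0.998, 0.0]
force: [-0.7, 1.2, -0.9]
gripper_width: 0.0004
grip_force: 0.0
```

Scaled: 2.7 cm / 100 = 0.027, 2.5 cm / 100 = 0.025.

>>> send_rows(
  motion=[
    {"jaw": -1,"dp": [0.002,0,0.012],"rot": [0,0,0]},
    {"jaw": -1,"dp": [0.003,0,0.022],"rot": [0,0,0]},
    {"jaw": -1,"dp": [0.003,0,0.025],"rot": [0,0,0]},
    {"jaw": -1,"dp": [0.003,0,0.027],"rot": [0,0,0]},
    {"jaw": -1,"dp": [0.003,0,0.027],"rot": [0,0,0]},
    {"jaw": -1,"dp": [0.003,0,0.027],"rot": [0,0,0]},
  ],
)

```text
t: 5.55
ee_pos: [0.5294, -0.0823, 0.0987]
tool_rot: [0.0, 0.068, 0.998, -0.0]
force: [1.5, -0.6, -0.2]
gripper_width: -0.0
grip_force: 0.0
```

Run:
```python
from h import *
s=manip.observe(); print(s["t"],s["ee_pos"].round(4),s["force"].round(1))
im=manip.camera("scene"); cv2.imwrite("pics/s2.png",cv2.resize(im[120:320,180:420],(720,600)))
P={}
for n in ["scene","side"]:
    if n=="side": manip.camera(n)
    for t in ["lid_handle","grip_mid","lid_hinge","button_face"]:
        for d in manip.tip_of(t,n)[:1]: P.setdefault(t,[]).append(ray(n,d["at"])); print(n,t,np.round(d["at"]),round(d["p"],2))
for t,r in P.items():
    if len(r)==2: print(t,tri(r).round(4))
```

```text
5.55 [ 0.5294 -0.0823  0.0987] [ 1.5 -0.6 -0.2]
scene lid_handle [321. 206.] 0.77
scene grip_mid [312. 239.] 0.65
scene lid_hinge [267. 229.] 0.7
scene button_face [313. 248.] 0.6
side lid_handle [320. 195.] 0.84
side grip_mid [318. 145.] 0.7
side lid_hinge [364. 183.] 0.75
lid_handle [ 0.5218 -0.0261  0.1346]
grip_mid [0.6293 0.1167 0.18  ]
lid_hinge [ 0.6953 -0.0487  0.0901]
```

View pics/s2.png

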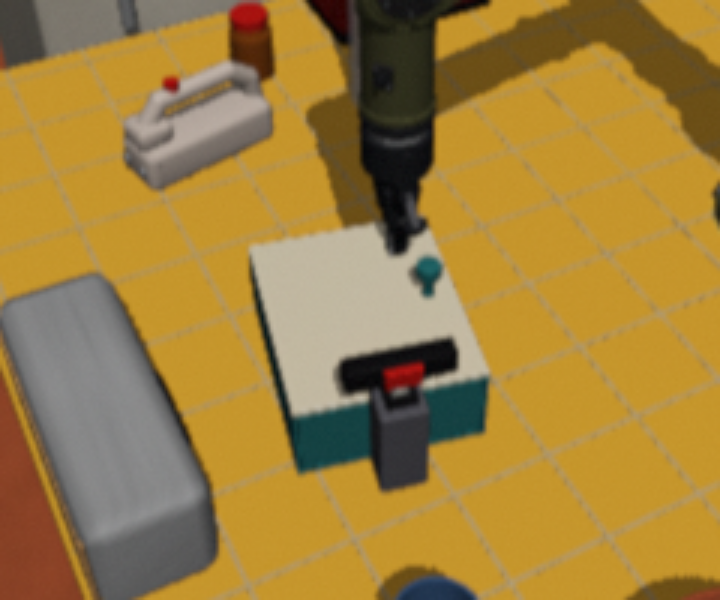

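The lid looks flat on the case, with the knob upright at about 321,208 in the full picture. No press force shows yet, so I'll push a little further to make sure.

Scaled: 0.4 cm / 100 = 0.004, 0.2 cm / 100 = 0.002.

>>> send_rows(
  motion=[
    {"jaw": -1,"dp": [0,0,0.002],"rot": [0,0,0]},
    {"jaw": -1,"dp": [0,0,0.004],"rot": [0,0,0]},
    {"jaw": -1,"dp": [0,0,0.004],"rot": [0,0,0]},
    {"jaw": -1,"dp": [0,0,0.004],"rot": [0,0,0]},
  ],
)

```text
t: 6.38
ee_pos: [0.5292, -0.0822, 0.0983]
tool_rot: [-0.0, 0.068, 0.998, 0.001]
force: [-10.7, 2.0, 26.3]
gripper_width: -0.0001
grip_force: 13.0
```

Firm contact (26 N), so the lid is shut. Next I'll go over the handle with the jaw open.

Scaled: 20.2 cm / 100 = 0.202, -20 cm / 100 = -0.2.

>>> send_rows(
  motion=[
    {"jaw": -1,"dp": [0,0,-0.04],"rot": [0,0,0]},
    {"jaw": -1,"dp": [0,0,-0.08],"rot": [0,0,0]},
    {"jaw": 0,"dp": [0,0,-0.12],"rot": [0,0,0]},
    {"jaw": 1,"dp": [0,0,-0.16],"rot": [0,0,0]},
    {"jaw": 1,"dp": [-0.01,0.03,-0.19],"rot": [0,0,0]},
    {"jaw": 1,"dp": [-0.062,0.202,-0.2],"rot": [0,0,0]},
    {"jaw": 1,"dp": [-0.062,0.202,-0.2],"rot": [0,0,0]},
    {"jaw": 1,"dp": [-0.062,0.202,-0.2],"rot": [0,0,0]},
    {"jaw": 1,"dp": [-0.062,0.202,-0.2],"rot": [0,0,0]},
    {"jaw": 1,"dp": [-0.062,0.202,-0.2],"rot": [0,0,0]},
    {"jaw": 1,"dp": [-0.062,0.202,-0.2],"rot": [0,0,0]},
    {"jaw": 1,"dp": [-0.062,0.202,-0.2],"rot": [0,0,0]},
  ],
)

```text
t: 7.38
ee_pos: [0.6178, 0.1103, 0.2937]
tool_rot: [-0.001, 0.067, 0.998, -0.001]
force: [0.2, -0.3, -0.7]
gripper_width: 0.0852
grip_force: 0.0
```

Run:
```python
from h import *
from scipy.optimize import least_squares
s=manip.observe(); print(s["t"],s["ee_pos"].round(4),s["tool_rot"].round(3),s["gripper_width"])
# case-frame points, lid shut
K={"lid_handle":(-.07,0,.133),"lid_hinge":(.1,0,.09),"grip_mid":(0,.143,.165),"button_face":(0,.162,.165),"case":(0,0,0)}
obs=[]
for n in ["scene","side","wrist"]:
    m=cam(n); im=manip.camera(n); cv2.imwrite(f"pics/{n}3.png",im)
    for t in K:
        for d in manip.tip_of(t,n)[:1]: obs.append((n,t,m,np.array(d["at"]),d["p"]))
def P(v,k):
    c,s_=np.cos(v[2]),np.sin(v[2]); x,y,z=K[k]; return np.array([v[0]+c*x-s_*y,v[1]+s_*x+c*y,z])
f=lambda v:np.concatenate([(proj(n,P(v,k),m)-a) for n,k,m,a,p in obs])
r=least_squares(f,[.597,-.035,-.15],loss="soft_l1",f_scale=2,x_scale=[.01,.01,.1])
print(r.x.round(4),np.degrees(r.x[2]),"grip",P(r.x,"grip_mid").round(4))
for o,e in zip(obs,f(r.x).reshape(-1,2)): print(o[0],o[1],o[3].round(),round(o[4],2),e.round(1))
# bar mask in wrist: orientation
for t in ["grip_mid"]:
    for d in manip.trace(t,"wrist")[:1]:
        mk=d["mask"].astype(np.uint8); print("mask",mk.sum(),cv2.minAreaRect(cv2.findNonZero(mk)))
```

```text
7.3833 [0.6178 0.1103 0.2937] [-0.001  0.067  0.998 -0.001] 0.08515219191048258
[ 0.5983 -0.0254 -0.1938] -11.106665924259595 grip [0.6258 0.115  0.165 ]
scene lid_hinge [266. 230.] 0.56 [2.8 0.1]
scene grip_mid [310. 243.] 0.93 [ 3.2 -1.7]
scene button_face [313. 247.] 0.64 [2.1 0.3]
side lid_handle [323. 193.] 0.66 [-2.6 -1.9]
side lid_hinge [370. 183.] 0.94 [-4.3 -1.3]
side grip_mid [318. 148.] 0.91 [0.  1.3]
side case [339. 211.] 0.89 [-0.7 -0.7]
wrist lid_handle [180. 115.] 0.71 [0.5 0.3]
wrist lid_hinge [206. 249.] 0.63 [-1.8  3. ]
wrist grip_mid [322. 201.] 0.97 [-1.3 -1.6]
wrist button_face [338. 197.] 0.82 [2.3 3.2]
wrist case [227. 163.] 0.6 [-3.8  1.1]
mask 3320 ((323.9700622558594, 197.95703125), (34.54875183105469, 115.93133544921875), 3.7517290115356445)
```

View pics/wrist3.png

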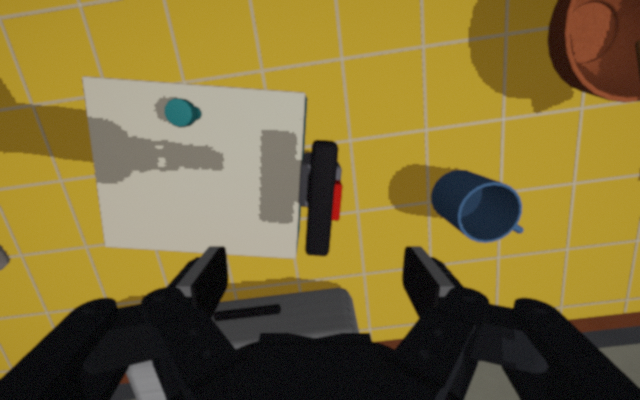

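The lid lies flat. The black bar spans rows 142–254 at columns 308–336, with the red button on its right at 337,200. I'll work out yaw from these edges.

Run:
```python
from h import *
m=cam("wrist")
for z,a,b in [(.18,(314,145),(308,252)),(.18,(336,145),(329,252)),(.098,(305,93),(296,258)),(.098,(83,77),(305,93)),(.098,(106,246),(296,258)),(.098,(83,77),(106,246))]:
    p,q=onz("wrist",a,z,m),onz("wrist",b,z,m); d=q-p; print(p.round(4),q.round(4),np.linalg.norm(d).round(4),np.degrees(np.arctan2(d[1],d[0])).round(1))
im=cv2.imread("pics/wrist3.png")[130:270,290:360]
h=cv2.cvtColor(im,cv2.COLOR_BGR2HSV)
red=((h[...,0]<8)|(h[...,0]>172))&(h[...,1]>150)&(h[...,2]>80)
ys,xs=np.where(red); print("red",len(xs),xs.min()+290,xs.max()+290,ys.min()+130,ys.max()+130,xs.mean()+290,ys.mean()+130)
print("TCP-grasp proj",proj("wrist",[.6258,.115,.165],m))
blk=(h[...,2]<50).astype(np.uint8); n,l,st,c=cv2.connectedComponentsWithStats(blk); i=1+st[1:,4].argmax(); print(st[i]+[290,130,0,0,0])
for r in range(15,125,12):
    w=np.where(l[r]==i)[0]; 
    if len(w): print(r+130,w.min()+290,w.max()+290)
```

```text
[0.5725 0.1161 0.18  ] [0.6718 0.0966 0.18  ] 0.1011 -11.1
[0.5751 0.1348 0.18  ] [0.6745 0.1164 0.18  ] 0.1011 -10.5
[0.5235 0.1128 0.098 ] [0.7171 0.0729 0.098 ] 0.1977 -11.6
[ 0.4752 -0.1203  0.098 ] [0.5235 0.1128 0.098 ] 0.2381 78.3
[ 0.6683 -0.1602  0.098 ] [0.7171 0.0729 0.098 ] 0.2381 78.2
[ 0.4752 -0.1203  0.098 ] [ 0.6683 -0.1602  0.098 ] 0.1972 -11.7
red 272 331 340 182 219 335.80514705882354 201.1875
TCP-grasp proj [320.52985877 199.33797969]
[ 302  141   36  114 2772]
145 313 335
157 304 335
169 310 335
181 307 335
193 306 332
205 308 331
217 309 330
229 308 329
241 307 328
253 309 326
```

Scaled: 15.1 cm / 100 = 0.151, 14.2 cm / 100 = 0.142, 3.7 degrees / 45 = 0.0822.

>>> send_rows(
  motion=[
    {"jaw": 1,"dp": [-0.0062,0.0076,0],"rot": [0,0,0.0822]},
    {"jaw": 1,"dp": [-0.0062,0.0076,0.03],"rot": [0,0,0.0822]},
    {"jaw": 1,"dp": [-0.0062,0.0076,0.06],"rot": [0,0,0.0822]},
    {"jaw": 1,"dp": [-0.0062,0.0076,0.09],"rot": [0,0,0.0822]},
    {"jaw": 1,"dp": [-0.0062,0.0076,0.12],"rot": [0,0,0.0822]},
    {"jaw": 1,"dp": [-0.0062,0.0076,0.142],"rot": [0,0,0.0822]},
    {"jaw": 1,"dp": [-0.0062,0.0076,0.151],"rot": [0,0,0.0822]},
    {"jaw": 1,"dp": [-0.0062,0.0076,0.151],"rot": [0,0,0.0822]},
    {"jaw": 1,"dp": [-0.0062,0.0076,0.151],"rot": [0,0,0.0822]},
  ],
)

```text
t: 9.08
ee_pos: [0.6256, 0.1163, 0.1443]
tool_rot: [0.0, 0.1, 0.995, 0.0]
force: [0.1, 0.0, 0.0]
gripper_width: 0.0851
grip_force: 0.0
```

Run:
```python
from h import *
s=manip.observe(); print(s["ee_pos"].round(4),s["tool_rot"].round(3),s["force"].round(1))
im=manip.camera("wrist"); cv2.imwrite("pics/w4.png",im)
```

```text
[0.6256 0.1163 0.1443] [0.    0.1   0.995 0.   ] [0.1 0.  0. ]
```

View pics/w4.png

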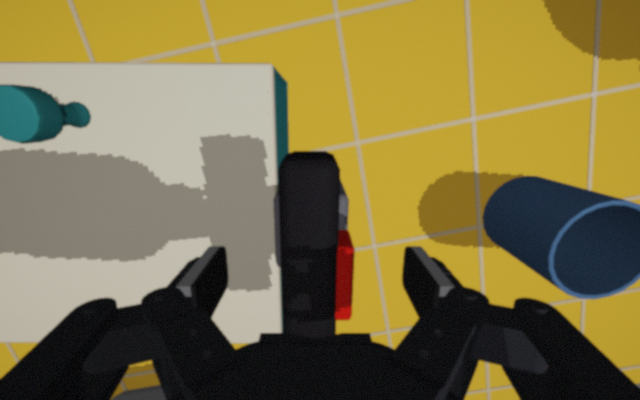

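The bar (columns 280–337) and button (to 352, rows 232–318) sit centred between the fingers (225 and 405). Closing.

>>> send_rows(
  motion=[
    {"jaw": 0,"dp": [0,0,0],"rot": [0,0,0]},
    {"jaw": -1,"dp": [0,0,0],"rot": [0,0,0]},
    {"jaw": -1,"dp": [0,0,0],"rot": [0,0,0]},
    {"jaw": -1,"dp": [0,0,0],"rot": [0,0,0]},
    {"jaw": -1,"dp": [0,0,0],"rot": [0,0,0]},
    {"jaw": -1,"dp": [0,0,0],"rot": [0,0,0]},
    {"jaw": -1,"dp": [0,0,0],"rot": [0,0,0]},
    {"jaw": -1,"dp": [0,0,0],"rot": [0,0,0]},
    {"jaw": -1,"dp": [0,0,0],"rot": [0,0,0]},
  ],
  newtons=60,
)

```text
t: 9.88
ee_pos: [0.6251, 0.1145, 0.1446]
tool_rot: [0.0, 0.101, 0.995, -0.001]
force: [-2.1, -3.2, 4.8]
gripper_width: 0.0248
grip_force: 63.5
```

Width 25 mm, so the button is fully in. Pulling straight up.

Scaled: -10.6 cm / 100 = -0.106, -10 cm / 100 = -0.1.

>>> send_rows(
  motion=[
    {"jaw": -1,"dp": [0,0,-0.01],"rot": [0,0,0]},
    {"jaw": -1,"dp": [0,0,-0.02],"rot": [0,0,0]},
    {"jaw": -1,"dp": [0,0,-0.03],"rot": [0,0,0]},
    {"jaw": -1,"dp": [0,0,-0.04],"rot": [0,0,0]},
    {"jaw": -1,"dp": [0,0,-0.05],"rot": [0,0,0]},
    {"jaw": -1,"dp": [0,0,-0.06],"rot": [0,0,0]},
    {"jaw": -1,"dp": [0,0,-0.07],"rot": [0,0,0]},
    {"jaw": -1,"dp": [0,0,-0.08],"rot": [0,0,0]},
    {"jaw": -1,"dp": [0,0,-0.09],"rot": [0,0,0]},
    {"jaw": -1,"dp": [0,0,-0.1],"rot": [0,0,0]},
    {"jaw": -1,"dp": [0,0,-0.106],"rot": [0,0,0]},
    {"jaw": -1,"dp": [0,0,-0.106],"rot": [0,0,0]},
  ],
)

```text
t: 10.88
ee_pos: [0.625, 0.1145, 0.2503]
tool_rot: [-0.0, 0.101, 0.995, -0.001]
force: [0.8, -5.3, -6.6]
gripper_width: 0.025
grip_force: 62.7
```

Now ease up to the end stop until the force rises.

Scaled: -0.6 cm / 100 = -0.006, -0.5 cm / 100 = -0.005.

>>> send_rows(
  motion=[
    {"jaw": -1,"dp": [0,0,-0.003],"rot": [0,0,0]},
    {"jaw": -1,"dp": [0,0,-0.005],"rot": [0,0,0]},
    {"jaw": -1,"dp": [0,0,-0.006],"rot": [0,0,0]},
    {"jaw": -1,"dp": [0,0,-0.006],"rot": [0,0,0]},
    {"jaw": -1,"dp": [0,0,-0.006],"rot": [0,0,0]},
  ],
)

```text
t: 11.3
ee_pos: [0.625, 0.1145, 0.2548]
tool_rot: [-0.0, 0.101, 0.995, -0.001]
force: [1.6, -5.6, -8.4]
gripper_width: 0.0246
grip_force: 62.7
```

Run:
```python
from h import *
s=manip.observe(); print(s["ee_pos"].round(4),s["force"].round(1),s["grip_force"],s["gripper_width"])
P={}
for n in ["scene","side"]:
    im=manip.camera(n); cv2.imwrite(f"pics/{n}5.png",cv2.resize(im[100:300,180:420],(720,600)))
    for t in ["grip_mid","lid_handle"]:
        for d in manip.tip_of(t,n)[:1]: P.setdefault(t,[]).append(ray(n,d["at"]))
for t,r in P.items():
    if len(r)==2: print(t,tri(r).round(4))
```

```text
[0.625  0.1145 0.2548] [ 1.6 -5.6 -8.4] 62.67596125602722 0.024635119313439174
grip_mid [0.6243 0.1177 0.2792]
lid_handle [ 0.523  -0.025   0.1427]
```

View pics/scene5.png

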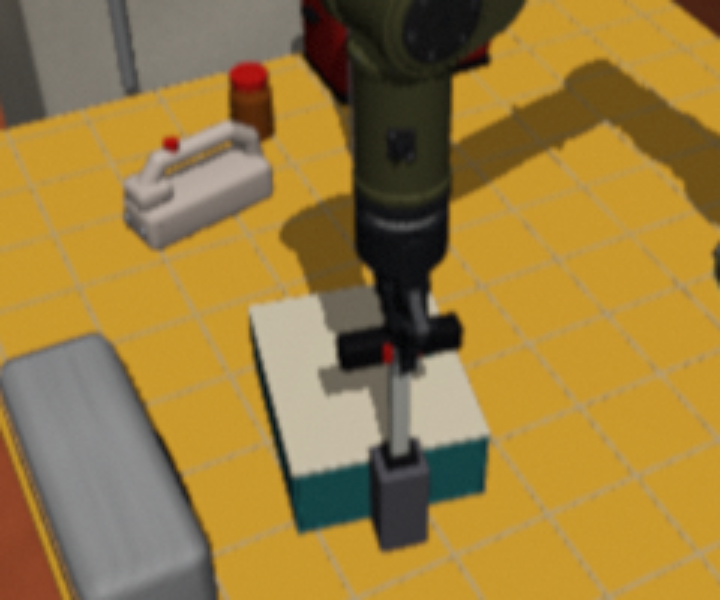

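The handle is drawn out with the lid flat, and TCP travel is 110 mm. A few mm more will confirm the stop.

Scaled: -0.3 cm / 100 = -0.003, -0.2 cm / 100 = -0.002.

>>> send_rows(
  motion=[
    {"jaw": -1,"dp": [0,0,-0.002],"rot": [0,0,0]},
    {"jaw": -1,"dp": [0,0,-0.003],"rot": [0,0,0]},
    {"jaw": -1,"dp": [0,0,-0.003],"rot": [0,0,0]},
    {"jaw": -1,"dp": [0,0,-0.003],"rot": [0,0,0]},
  ],
)

```text
t: 11.93
ee_pos: [0.6249, 0.1145, 0.2549]
tool_rot: [-0.001, 0.101, 0.995, -0.002]
force: [6.2, -4.5, -18.1]
gripper_width: 0.0248
grip_force: 61.9
```

Force rises with no further travel, so the handle is at the second stop. Handing in.

```bash
python3 -c "
from workcell import manip
print(manip.close_job())"
```

```text
the job is handed in; nothing more can be done
None
```

The lid is shut and the gripper is holding the handle fully drawn out at its second stop with the button squeezed in; I handed the job in at about 12 s of the 58 s allowed, and no verdict came back.

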